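# Set the flip tags on the fastener rack

### The arm

A 6-joint arm with a two-finger parallel gripper is mounted at the origin on the work surface. World frame = base frame: x ahead of the robot, y to its left, z up, the work surface at z = 0. Lengths are in m, angles in degrees, forces in N, time in s.
With the tool pointing down it reaches from about 0.35 to 1 m from the base axis. Payload 7.1 kg.
Tool frame: the origin (TCP) lies midway between the tips of the shut fingers; the grasp point (between the pads) lies 19 mm behind it (ctrl.tcp_to_grasp is the distance from the TCP to the grasp point, in m); z points along the fingers, y is the direction in which the jaws open and shut (so a half turn about z gives the same grasp; the last joint's range is limited). The gripper opens to 85 mm and grips with 20 to 120 N. Pads are 22 mm wide; open, the fingers measure 114 mm over their backs; the gripper's body (76 mm by 85 mm) begins 54 mm behind the grasp point. The pads swing forward as they close: fully open they stand 13 mm farther back than shut.
Start: joints at [-70.073, 24.242, 93.386, -0, 62.372, -1.089], TCP at [0.224, -0.583, 0.231] pointing down, gripper open.
Joint ranges: [-172.04, 172.04], [-51.8, 120.97], [4.93, 147.93], [-75.15, 255.16], [6.16, 154.13], [-145.62, 145.62]. Speed limits (degrees/s): [136.94, 136.94, 172.46, 180, 180, 180].

### API

Orientations are given as a 3x3 rotation matrix whose columns are the frame's x, y, z axes.
In Python, from bench import ctrl gives the robot as it stands.
- The arm moves only by the tool move_arm, never from a script. Its argument "commands" is a list of rows, each a list of 7 numbers: the turn, a rotation vector about the tool's x, y, z in degrees, then the shift along the tool's x, y, z in cm, then the opening in per cent of the stroke, from 0 (shut) to 100 (fully open). A call has 1 to 20 rows; each row shifts and turns the commanded pose from where the row before left it, along the tool's axes as they then stand; what a row does not reach is not made up. A row lasts 1/10 s, in which the tool goes at most 50 mm and 8.59 degrees, less where a joint would pass 70% of its speed; a pose out of reach is approached as far as the arm can. A call is refused whole if a number of a shift passes 5 or a number of a turn 8.59, either way. A call with a gripper value outside its range is refused whole. The fingers move at their own pace and stop on an object; the grip force is fixed at half the most. Time passes only in rows, so rows that do not move let the fingers close. It gives the time, the measured TCP pose, the force and the opening at its end, in the units of the state.
- ctrl.state(): the state, without advancing time (a new reading comes with each control period).
- ctrl.snapshot(name): name is "scene" or "side" or "wrist"; returns a dict with "frame" (384x512x3 uint8, blue, green, red), "fx", "fy", "cx", "cy" (pixels), "eye" and "attitude" of the camera in the world. Camera axes: x right, y up, looking along -z (the intrinsics and any distortion apply to the point x, -y, -z); pixel columns grow to the right and rows downward; lengths in m; the calibration is good to about 2 mm. A picture is of the moment at which its call begins. There is no depth.
- ctrl.sign_off(): hands the job in, once; it reports no verdict.
The state is a dict: "time_s": time; "qpos": joint angles; "dq": joint speeds; "effort": joint torques, N m; "ee_pos": TCP position; "ee_rot": TCP orientation; "wrist_force": force on the tool from outside, world axes, zero at the start; "wrist_torque": the same for the moment, N m; "width": opening from 0.0 (shut) to 1.0 (fully open).
Only numpy, scipy, OpenCV 4.12 (cv2) and the standard library are available. Lean on these libraries where they do the work, as an engineer would, in place of code of your own. Each camera call takes 0.05 s, during which the arm holds its last target. There are 200 camera calls.

### The job

Set the stock tags on the fastener rack: with the fingertips, push up and over whichever hinged tags are wrong, so that only the full bins show the face with the round disc (tag leaning back, away from the robot) and the empty or nearly empty bins show the face with the bar (tag leaning forward over the bin). Each tag belongs to the bin straight in front of it. Push the tags lightly without pinching or forcing them, pick nothing up, and leave the bins and the other things on the bench where they are.

Things in the scene. Friction and masses are not known exactly. Their poses are not given: they have to be found in the camera images.
- rack: grey sheet-steel bench rack, fixed. Origin on the bench under the middle of its header; x points across the rack away from the robot, y along the header to the left. Header: upright sheet 470 mm long at x = 0, top 32 mm wide at 94 mm high. Before it (x -30 to -200 mm) four bins at 110 mm pitch, rims 79 mm above the bench; behind it the bench top. On it four flip tags, one straight behind each bin
- tag_1_pin (a point): middle of the hinge pin of flip tag 1, 110 mm above the bench; axes as the rack's, the pin runs along y. The tag is an aluminium plate 68 mm wide, 2.5 mm thick, free edge 66 mm from the pin. Which tag stands where on the header changes: a tag belongs to the bin straight before it, whose rear rim is about 30 mm from the pin, the next bin's 110 mm
- tag_1 (a joint): lean of flip tag 1, rad: 0 upright; +0.95 on its stop leaning back (rack's +x), disc face up; -0.95 on its stop leaning forward over the bin, bar face up. At a stop the free edge is 54 mm from the pin sideways and 38 mm above it. The hinge is light (under 1 N at the edge); pushed 0.3 past upright, the tag falls to the other stop by its weight; nearer upright it may stay put
- clip_1: fixed aluminium holder of flip tag 1 on the header's top; its shallow V is the stop both ways and reaches 25 mm to either side of the pin and 14 mm above it; else the space round the tag is clear. A finger set beyond the free edge flips the tag by sweeping it in an arc about the pin, at first rising as fast as it moves in, or faster; pushed level, the edge binds on it. Origin 16 mm below the pin; axes as the rack's
- tag_2_pin (a point): the same for flip tag 2
- tag_2 (a joint): the same for flip tag 2
- clip_2: the same for flip tag 2
- tag_3_pin (a point): the same for flip tag 3
- tag_3 (a joint): the same for flip tag 3
- clip_3: the same for flip tag 3
- tag_4_pin (a point): the same for flip tag 4
- tag_4 (a joint): the same for flip tag 4
- clip_4: the same for flip tag 4
- bin_bolts_rear (a point): blue hopper-front bin FULL of hexagon bolts; 150 mm deep, 100 mm wide, 75 mm high, loose in the rack's tray, heaped contents up to about 85 mm above its underside. This point is the middle of its rear top rim, the side next to the header
- bin_nuts_rear (a point): bin of the same kind FULL of hexagon nuts; 150 mm deep, 100 mm wide, 75 mm high, loose in the rack's tray, heaped contents up to about 85 mm above its underside. This point is the middle of its rear top rim, the side next to the header
- bin_low_rear (a point): bin of the same kind, nearly empty: two bolts left on its floor; 150 mm deep, 100 mm wide, 75 mm high, loose in the rack's tray. This point is the middle of its rear top rim, the side next to the header
- bin_empty_rear (a point): bin of the same kind, empty; 150 mm deep, 100 mm wide, 75 mm high, loose in the rack's tray. This point is the middle of its rear top rim, the side next to the header
- spray_can: aerosol can, 66 mm diameter, 202 mm tall, standing at the right-hand end of the rack, loose; origin at the middle of its underside. A bystander, to be left alone
- battery: cordless-tool battery pack, 78 x 112 mm, 104 mm tall, black with a yellow top, at the left-hand end of the rack, loose; origin at the middle of its underside. A bystander, to be left alone
- screwdriver: screwdriver with a red handle, 210 mm long, lying on the bench beyond the rack, loose; origin at the underside. A bystander, to be left alone
- threadlocker: small red bottle with a white cap, 34 mm diameter, 85 mm tall, beyond the rack, loose; origin at the middle of its underside. A bystander, to be left alone

How it is judged:
By the outcome, as a careful person would: the job done as asked, in the order asked, and still so for the second after the job is handed in, with the robot touching nothing.
It also fails if it takes over 54 s, if anything falls off the work surface, if the arm or the gripper's body presses on something with over 40 N, if the wrist force passes 120 N, or if a joint passes its speed limit or range.

## Working session

There is one attempt and no reset: what is moved stays moved. The work goes in short steps, Python scripts to look and compute and a tool call to move; the robot and the scene stay as the last step left them, time stands still between calls to the robot, and variables do not carry over. Pictures are saved under pics/ and viewed, about 8 in all and at most 12, crops included, and the job is handed in when it is done.

Besides the shell and the picture viewer there is one more tool, called after "Call:" as name([rows], argument=value, ...), one row to a line, values as JSON. move_arm: Moves the arm, as the interface text tells. Its arguments: {"type":"object","properties":{"commands":{"type":"array","items":{"type":"array","items":{"type":"number"}}}},"required":["commands"]}

```bash
mkdir -p pics; ls; python3 - <<'E'
from bench import ctrl
import cv2,numpy as np
for n in ("scene","side","wrist"):
    s=ctrl.snapshot(n); cv2.imwrite(f"pics/{n}0.png",s["frame"]); print(n,[s[k] for k in("fx","fy","cx","cy","eye")],np.round(s["attitude"],4).tolist(), [k for k in s])
st=ctrl.state();print(st["ee_pos"],st["ee_rot"],st["time_s"])
E
```

```text
pics
scene [455.9937079508487, 455.9937079508487, 260.64238987283625, 191.18687607472353, array([1.49059228, 0.01592614, 1.15429844])] [[0.006, -0.7755, 0.6313], [0.9999, 0.011, 0.004], [-0.0101, 0.6312, 0.7755]] ['frame', 'fx', 'fy', 'cx', 'cy', 'eye', 'attitude']
side [372.06885295073806, 372.06885295073806, 261.59185342332427, 192.69922601177922, array([ 0.47266306, -0.67953191,  0.81864572])] [[0.9864, 0.1068, -0.1252], [-0.1634, 0.7255, -0.6685], [0.0194, 0.6799, 0.7331]] ['frame', 'fx', 'fy', 'cx', 'cy', 'eye', 'attitude']
wrist [280.76052829277705, 280.76052829277705, 261.7671723249635, 196.7929309497099, array([ 0.28612993, -0.55869946,  0.37291739])] [[0.3572, 0.9006, 0.2478], [-0.934, 0.345, 0.0925], [-0.0022, -0.2645, 0.9644]] ['frame', 'fx', 'fy', 'cx', 'cy', 'eye', 'attitude']
[ 0.22401743 -0.58302662  0.23071285] [[ 9.33473792e-01  3.58645378e-01 -4.15278209e-04]
 [ 3.58645618e-01 -9.33473135e-01  1.10780553e-03]
 [ 9.65828182e-06 -1.18304514e-03 -9.99999300e-01]] 0.15
```

View pics/scene0.png

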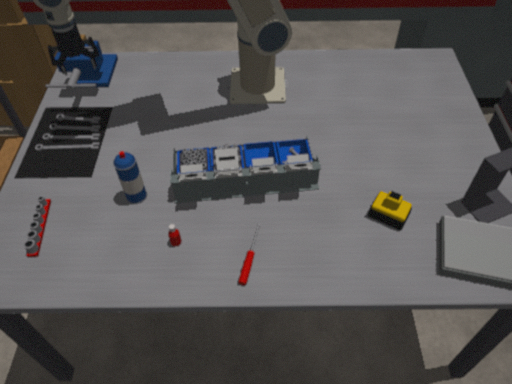

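View pics/side0.png

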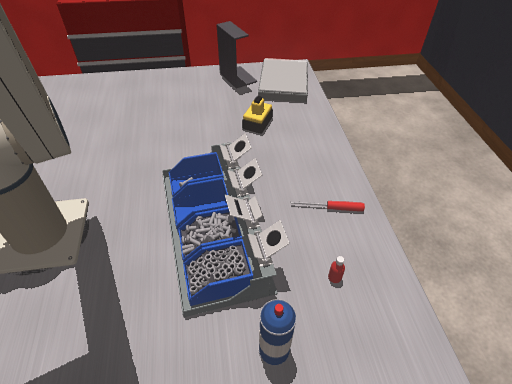

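The side view shows, from near to far, nuts (full), bolts (full), empty, and low. The tags behind them seem to read disc, bar, disc, disc. I'll enlarge both views to confirm this and pick pixels.

```bash
python3 - <<'E'
import cv2
a=cv2.imread("pics/side0.png")[130:310,155:305]; b=cv2.imread("pics/scene0.png")[130:215,160:330]
cv2.imwrite("pics/c1.png",cv2.resize(a,None,fx=3.33,fy=3.33,interpolation=cv2.INTER_CUBIC))
cv2.imwrite("pics/c2.png",cv2.resize(b,None,fx=4.7,fy=4.7,interpolation=cv2.INTER_CUBIC))
E
```

```text
(no output)
```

View pics/c1.png

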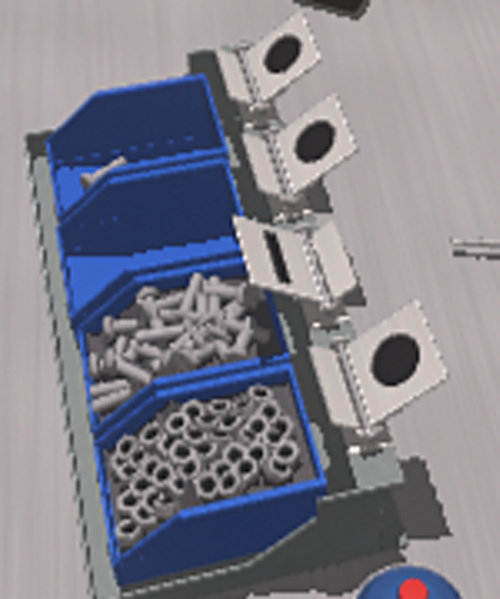

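View pics/c2.png

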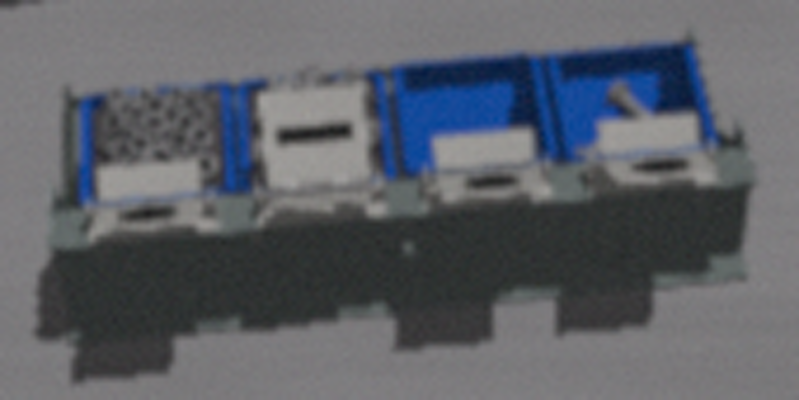

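Confirmed: the bolts tag is wrong (bar, leaning forward), and so are the empty and low tags (disc, leaning back). The nuts tag is right. Next I'll triangulate the discs and bar, and cast the free-edge corners onto z = 0.148.

```bash
cat > h.py <<'E'
import numpy as np
from bench import ctrl
def ray(s,u,v):
    d=np.array([(u-s["cx"])/s["fx"],-(v-s["cy"])/s["fy"],-1.]); d=np.array(s["attitude"])@d
    return np.array(s["eye"]),d/np.linalg.norm(d)
def plane(s,u,v,z):
    e,d=ray(s,u,v); return e+d*(z-e[2])/d[2]
def tri(*rs):
    A=sum(np.eye(3)-np.outer(d,d) for e,d in rs); b=sum((np.eye(3)-np.outer(d,d))@e for e,d in rs)
    return np.linalg.solve(A,b)
E
python3 - <<'E'
from h import *
S=ctrl.snapshot("side");C=ctrl.snapshot("scene")
f=lambda p,k,o:(p[0]/k+o[0]-.35,p[1]/k+o[1]-.35)
sd=lambda p:f(p,3.33,(155,130)); sc=lambda p:f(p,4.7,(160,130))
mid={'nuts':((395,360),(148,213)),'bolts':((277,257),(314,132)),'empty':((316,142),(488,181)),'low':((282,54),(660,165))}
for n,(a,b) in mid.items():
    r1,r2=ray(S,*sd(a)),ray(C,*sc(b)); p=tri(r1,r2)
    print(n,p.round(4),'gap',[round(np.linalg.norm(np.cross(p-e,d))*1e3,1) for e,d in(r1,r2)])
ed={'nuts':((417,302),(446,386)),'bolts':((234,217),(268,294)),'empty':((333,94),(357,155)),'low':((308,14),(320,70))}
for n,(a,b) in ed.items():
    p,q=[plane(S,*sd(t),.148) for t in(a,b)]; print(n,'edge',p.round(4),q.round(4),'w',np.linalg.norm(p-q).round(4))
# header ends in scene, z=.094
for t in((52,222),(750,160)): print('hdr',plane(C,*sc(t),.094).round(4))
E
```

```text
nuts [ 0.5935 -0.1958  0.1331] gap [np.float64(0.5), np.float64(0.5)]
bolts [ 0.5254 -0.0933  0.1339] gap [np.float64(0.5), np.float64(0.5)]
empty [0.5705 0.0203 0.1347] gap [np.float64(0.9), np.float64(0.9)]
low [0.5573 0.1313 0.134 ] gap [np.float64(1.2), np.float64(1.2)]
nuts edge [ 0.6147 -0.1597  0.148 ] [ 0.6197 -0.2313  0.148 ] w 0.0717
bolts edge [ 0.4975 -0.0618  0.148 ] [ 0.5137 -0.1374  0.148 ] w 0.0773
empty edge [0.5896 0.0609 0.148 ] [ 0.5973 -0.0111  0.148 ] w 0.0724
low edge [0.5838 0.166  0.148 ] [0.5835 0.0916 0.148 ] w 0.0744
hdr [ 0.5666 -0.2667  0.094 ]
hdr [0.5185 0.1955 0.094 ]
```

The four pins lie on a line with 110 mm pitch and a yaw of about 6.2°. Heights (about 0.134) and edge widths agree with the given sizes. Estimated pins are bolts (.553,-.091), empty (.539,.019) and low (.527,.127). First I'll turn, shut the gripper and go in front of the bolts tag.

Call:
move_arm([
  [0, 0, 7.4, 0, 0, 0, 0],
  [0, 0, 7.4, 0, 0, 0, 0],
  [0, 0, 0, 1.9, -2.84, 0, 0],
  [0, 0, 0, 1.9, -2.84, 0, 0],
  [0, 0, 0, 1.9, -2.84, 0, 0],
  [0, 0, 0, 1.9, -2.84, 0, 0],
  [0, 0, 0, 1.9, -2.84, 0, 0],
  [0, 0, 0, 1.9, -2.84, 0, 0],
  [0, 0, 0, 1.9, -2.84, 0, 0],
  [0, 0, 0, 1.9, -2.84, 0, 0],
  [0, 0, 0, 1.9, -2.84, 0, 0],
  [0, 0, 0, 1.9, -2.84, 0, 0],
  [0, 0, 0, 1.9, -2.84, 0, 0],
  [0, 0, 0, 1.9, -2.84, 0, 0],
  [0, 0, 0, 1.9, -2.84, 0, 0],
  [0, 0, 0, 1.9, -2.84, 0, 0],
  [0, 0, 0, 1.9, -2.84, 0, 0],
  [0, 0, 0, 1.9, -2.84, 0, 0],
])

```text
time_s: 2.05
ee_pos: [0.4777, -0.0974, 0.2314]
ee_rot: [[0.994, 0.108, 0.0], [0.108, -0.994, -0.0], [0.0, 0.0, -1.0]]
wrist_force: [0.0, 0.2, 0.4]
width: 0.002
```

```bash
python3 - <<'E'
from h import *
import cv2
st=ctrl.state();print(st["ee_pos"],np.round(st["ee_rot"],4),st["time_s"],st["width"],st["wrist_force"])
W=ctrl.snapshot("wrist");cv2.imwrite("pics/w1.png",W["frame"])
np.savez("w1.npz",**W)
E
```

```text
[ 0.47767717 -0.09741389  0.23144396] [[ 9.941e-01  1.084e-01  3.000e-04]
 [ 1.084e-01 -9.941e-01 -1.000e-04]
 [ 3.000e-04  1.000e-04 -1.000e+00]] 2.05 0.002399649853940878 [0.00984758 0.1831878  0.39964918]
```

View pics/w1.png

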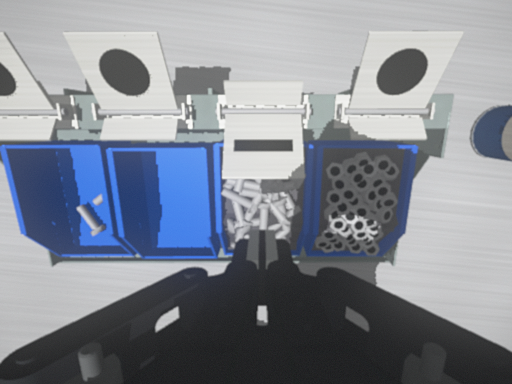

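The near view shows the bolts tag's pin at about (264,109) and its free edge at row 178, u 222–302. The empty pin is at (142,111) and the nuts pin at (387,109). The fingertip stands well clear in front.

```bash
python3 - <<'E'
from h import *
W=dict(np.load("w1.npz")); ex=np.array([.9941,.1084,0])
for n,p,z in(('pin bolts',(264,110),.11),('pin empty',(142,111),.11),('pin nuts',(387,110),.11),('edgeL',(222,178),.148),('edgeR',(302,178),.148),('empty e1',(65,33),.148),('empty e2',(152,32),.148)):
    q=plane(W,*p,z); print(n,q.round(4),'along x',round(q@ex,4),'y',round(-q[0]*.1084+q[1]*.9941,4))
print(W["eye"])
E
```

```text
pin bolts [ 0.5524 -0.0906  0.11  ] along x 0.5393 y -0.15
pin empty [0.5398 0.0183 0.11  ] along x 0.5386 y -0.0403
pin nuts [ 0.5642 -0.2004  0.11  ] along x 0.5391 y -0.2604
edgeL [ 0.4946 -0.0621  0.148 ] along x 0.4849 y -0.1153
edgeR [ 0.5016 -0.1272  0.148 ] along x 0.4848 y -0.1808
empty e1 [0.5885 0.0575 0.148 ] along x 0.5912 y -0.0066
empty e2 [ 0.5958 -0.0047  0.148 ] along x 0.5918 y -0.0692
[ 0.54373981 -0.08967622  0.37374788]
```

Pin and free edge are 54.5 mm apart, as they should be, so the measurements are sound. The TCP is 75 mm in front of the pin. I'll descend and check the force.

Call:
move_arm([
  [0, 0, 0, 0, 0, 2.7, 0],
  [0, 0, 0, 0, 0, 2.7, 0],
  [0, 0, 0, 0, 0, 2.7, 0],
  [0, 0, 0, 0, 0, 2.6, 0],
  [0, 0, 0, 0, 0, 0, 0],
])

```text
time_s: 2.6
ee_pos: [0.4749, -0.0982, 0.1217]
ee_rot: [[0.994, 0.108, -0.006], [0.108, -0.994, 0.001], [-0.006, -0.002, -1.0]]
wrist_force: [0.2, -0.3, 0.1]
width: 0.003
```

Call:
move_arm([
  [0, 0, 0, 0.5, 0, -0.6, 0],
  [0, 0, 0, 0.5, 0, -0.6, 0],
  [0, 0, 0, 0.5, 0, -0.65, 0],
  [0, 0, 0, 0.5, 0, -0.6, 0],
  [0, 0, 0, 0.5, 0, -0.5, 0],
  [0, 0, 0, 0.5, 0, -0.4, 0],
  [0, 0, 0, 0.5, 0, -0.25, 0],
  [0, 0, 0, 0.5, 0, -0.25, 0],
  [0, 0, 0, 0.5, 0, -0.15, 0],
  [0, 0, 0, 0.5, 0, -0.15, 0],
  [0, 0, 0, 0.5, 0, -0.1, 0],
  [0, 0, 0, 0.5, 0, -0.1, 0],
  [0, 0, 0, 0.5, 0, 0, 0],
  [0, 0, 0, 0.6, 0, 0, 0],
  [0, 0, 0, 0.6, 0, 0, 0],
  [0, 0, 0, 0.7, 0, 0, 0],
  [0, 0, 0, 0.7, 0, 0.1, 0],
  [0, 0, 0, 0.7, 0, 0.1, 0],
  [0, 0, 0, 0.5, 0, 0, 0],
  [0, 0, 0, 0, 0, 0, 0],
])

```text
time_s: 4.6
ee_pos: [0.5803, -0.0875, 0.1658]
ee_rot: [[0.994, 0.109, 0.0], [0.109, -0.994, -0.0], [0.0, 0.0, -1.0]]
wrist_force: [0.4, 0.3, 0.1]
width: -0.0
```

```bash
python3 - <<'E'
from h import *
import cv2
st=ctrl.state();p=st["ee_pos"];print(p,p@[.9941,.1084,0],p@[-.1084,.9941,0],st["wrist_force"],st["time_s"])
a=ctrl.snapshot("side")["frame"][110:320,140:340]
cv2.imwrite("pics/s2.png",cv2.resize(a,None,fx=2.8,fy=2.8,interpolation=cv2.INTER_CUBIC))
E
```

```text
[ 0.58029854 -0.08752788  0.16576055] 0.5673867607403624 -0.1499158280247009 [0.40280995 0.2543683  0.0823353 ] 4.6
```

View pics/s2.png

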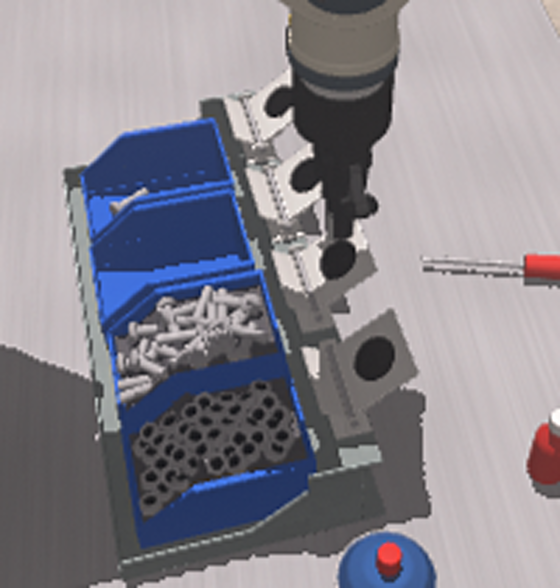

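The bolts tag now leans back with the disc showing. It flipped without any notable force. Next is the empty bin's tag: go up, across behind it, and down.

Call:
move_arm([
  [0, 0, 0, 0, 0, -3.2, 0],
  [0, 0, 0, 0, 0, -3.2, 0],
  [0, 0, 0, 1.17, -2.75, 0, 0],
  [0, 0, 0, 1.17, -2.75, 0, 0],
  [0, 0, 0, 1.17, -2.75, 0, 0],
  [0, 0, 0, 1.17, -2.75, 0, 0],
  [0, 0, 0, 0, 0, 0, 0],
])

```text
time_s: 5.35
ee_pos: [0.6147, 0.0296, 0.2299]
ee_rot: [[0.994, 0.111, 0.001], [0.111, -0.994, 0.001], [0.001, -0.001, -1.0]]
wrist_force: [0.3, -0.1, -0.2]
width: -0.0
```

Call:
move_arm([
  [0, 0, 0, 0, 0, 2.7, 0],
  [0, 0, 0, 0, 0, 2.7, 0],
  [0, 0, 0, 0, 0, 2.6, 0],
  [0, 0, 0, 0, 0, 2.6, 0],
  [0, 0, 0, 0, 0, 0, 0],
])

```text
time_s: 5.85
ee_pos: [0.6111, 0.026, 0.1204]
ee_rot: [[0.994, 0.108, -0.007], [0.108, -0.994, -0.0], [-0.007, -0.0, -1.0]]
wrist_force: [-0.9, -0.5, 0.0]
width: 0.005
```

```bash
python3 - <<'E'
from h import *
st=ctrl.state();p=st["ee_pos"];print(p,p@[.9941,.1084,0],p@[-.1084,.9941,0],st["wrist_force"],st["time_s"])
E
```

```text
[0.61109158 0.0260135  0.12042687] 0.6103059991634675 -0.04038230993346608 [-0.92413428 -0.48263686  0.01996853] 5.85
```

The position is as wanted, and the mirror sweep follows.

Call:
move_arm([
  [0, 0, 0, -0.5, 0, -0.6, 0],
  [0, 0, 0, -0.5, 0, -0.6, 0],
  [0, 0, 0, -0.5, 0, -0.65, 0],
  [0, 0, 0, -0.5, 0, -0.6, 0],
  [0, 0, 0, -0.5, 0, -0.5, 0],
  [0, 0, 0, -0.5, 0, -0.4, 0],
  [0, 0, 0, -0.5, 0, -0.25, 0],
  [0, 0, 0, -0.5, 0, -0.25, 0],
  [0, 0, 0, -0.5, 0, -0.15, 0],
  [0, 0, 0, -0.5, 0, -0.15, 0],
  [0, 0, 0, -0.5, 0, -0.1, 0],
  [0, 0, 0, -0.5, 0, -0.1, 0],
  [0, 0, 0, -0.5, 0, 0, 0],
  [0, 0, 0, -0.6, 0, 0, 0],
  [0, 0, 0, -0.6, 0, 0, 0],
  [0, 0, 0, -0.7, 0, 0, 0],
  [0, 0, 0, -0.7, 0, 0.1, 0],
  [0, 0, 0, -0.7, 0, 0.1, 0],
  [0, 0, 0, -0.5, 0, 0, 0],
  [0, 0, 0, 0, 0, 0, 0],
])

```text
time_s: 7.85
ee_pos: [0.5109, 0.0156, 0.1652]
ee_rot: [[0.994, 0.108, -0.001], [0.108, -0.994, 0.0], [-0.001, -0.0, -1.0]]
wrist_force: [-0.9, -0.7, -0.0]
width: -0.0
```

```bash
python3 - <<'E'
from h import *
st=ctrl.state();p=st["ee_pos"];print(p,p@[.9941,.1084,0],p@[-.1084,.9941,0],st["wrist_force"],st["time_s"])
E
```

```text
[0.5109282  0.01560799 0.16522904] 0.5096056272553453 -0.03986871692971685 [-0.91384953 -0.6632553  -0.00300732] 7.85
```

Now up, then across behind the low bin's tag.

Call:
move_arm([
  [0, 0, 0, 0, 0, -3.2, 0],
  [0, 0, 0, 0, 0, -3.2, 0],
  [0, 0, 0, 2.1, -2.2, 0, 0],
  [0, 0, 0, 2.1, -2.2, 0, 0],
  [0, 0, 0, 2.1, -2.2, 0, 0],
  [0, 0, 0, 2.1, -2.2, 0, 0],
  [0, 0, 0, 2.1, -2.2, 0, 0],
  [0, 0, 0, 0, 0, 0, 0],
  [0, 0, 0, 0, 0, 0, 0],
])

```text
time_s: 8.75
ee_pos: [0.6041, 0.1367, 0.2289]
ee_rot: [[0.994, 0.109, -0.001], [0.109, -0.994, -0.0], [-0.001, 0.0, -1.0]]
wrist_force: [-0.6, -0.4, 0.0]
width: -0.0
```

```bash
python3 - <<'E'
from h import *
import cv2
st=ctrl.state();p=st["ee_pos"];print(p,p@[.9941,.1084,0],p@[-.1084,.9941,0],st["wrist_force"],st["time_s"])
a=ctrl.snapshot("wrist");cv2.imwrite("pics/w3.png",a["frame"])
E
```

```text
[0.60414737 0.13668591 0.22887374] 0.6153996556573679 0.07038988533499303 [-0.59587262 -0.42329818  0.03801147] 8.75
```

View pics/w3.png

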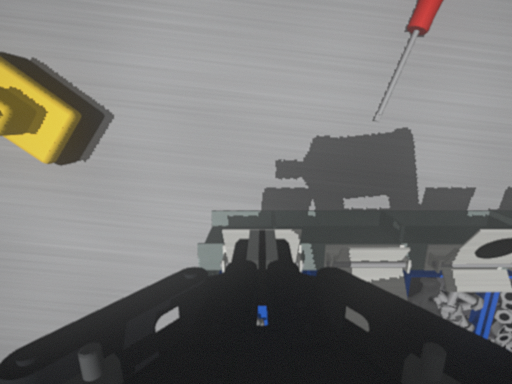

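The wrist view shows the low tag (u 222–300) centred on the fingertips (u 262), and the empty tag is no longer leaning back. Descend and sweep.

Call:
move_arm([
  [0, 0, 0, 0, 0, 2.7, 0],
  [0, 0, 0, 0, 0, 2.7, 0],
  [0, 0, 0, 0, 0, 2.6, 0],
  [0, 0, 0, 0, 0, 2.5, 0],
  [0, 0, 0, 0, 0, 0, 0],
])

```text
time_s: 9.3
ee_pos: [0.6012, 0.1348, 0.1212]
ee_rot: [[0.994, 0.107, -0.007], [0.107, -0.994, -0.001], [-0.007, 0.001, -1.0]]
wrist_force: [0.6, 0.3, -0.2]
width: -0.003
```

Call:
move_arm([
  [0, 0, 0, -0.5, 0, -0.6, 0],
  [0, 0, 0, -0.5, 0, -0.6, 0],
  [0, 0, 0, -0.5, 0, -0.65, 0],
  [0, 0, 0, -0.5, 0, -0.6, 0],
  [0, 0, 0, -0.5, 0, -0.5, 0],
  [0, 0, 0, -0.5, 0, -0.4, 0],
  [0, 0, 0, -0.5, 0, -0.25, 0],
  [0, 0, 0, -0.5, 0, -0.25, 0],
  [0, 0, 0, -0.5, 0, -0.15, 0],
  [0, 0, 0, -0.5, 0, -0.15, 0],
  [0, 0, 0, -0.5, 0, -0.1, 0],
  [0, 0, 0, -0.5, 0, -0.1, 0],
  [0, 0, 0, -0.5, 0, 0, 0],
  [0, 0, 0, -0.6, 0, 0, 0],
  [0, 0, 0, -0.6, 0, 0, 0],
  [0, 0, 0, -0.7, 0, 0, 0],
  [0, 0, 0, -0.7, 0, 0.1, 0],
  [0, 0, 0, -0.7, 0, 0.1, 0],
  [0, 0, 0, -0.5, 0, 0, 0],
  [0, 0, 0, 0, 0, 0, 0],
])

```text
time_s: 11.3
ee_pos: [0.501, 0.1251, 0.1658]
ee_rot: [[0.994, 0.108, -0.001], [0.108, -0.994, -0.0], [-0.001, 0.0, -1.0]]
wrist_force: [0.6, -0.4, 0.4]
width: -0.001
```

Call:
move_arm([
  [0, 0, 0, 0, 0, -3.2, 0],
  [0, 0, 0, 0, 0, -3.2, 0],
  [0, 0, 0, -2, 0, -1, 0],
  [0, 0, 0, -2, 0, -1, 0],
  [0, 0, 0, -2, 0, -1, 0],
  [0, 0, 0, -2, 0, -1, 0],
  [0, 0, 0, 0, 0, 0, 0],
  [0, 0, 0, 0, 0, 0, 0],
  [0, 0, 0, 0, 0, 0, 0],
])

```text
time_s: 12.2
ee_pos: [0.4232, 0.1167, 0.2697]
ee_rot: [[0.994, 0.108, 0.0], [0.108, -0.994, 0.0], [0.0, 0.0, -1.0]]
wrist_force: [-0.1, 0.7, -0.9]
width: 0.0
```

```bash
python3 - <<'E'
from h import *
import cv2
st=ctrl.state();print(st["ee_pos"],st["wrist_force"],st["time_s"])
a=ctrl.snapshot("side")["frame"][110:320,140:390]; b=ctrl.snapshot("scene")["frame"][120:300,100:430]
a=cv2.resize(a,None,fx=1.7,fy=1.7,interpolation=cv2.INTER_CUBIC); w=ctrl.snapshot("wrist")["frame"]
b=cv2.resize(b,(790,431),interpolation=cv2.INTER_CUBIC)
cv2.imwrite("pics/b4.png",b); w=cv2.resize(w,(375,281)); a=cv2.resize(a,(425,357))
c=np.zeros((357,800,3),np.uint8); c[:,:425]=a; c[:281,425:]=w; cv2.imwrite("pics/a4.png",c)
E
```

```text
[0.42316115 0.1166797  0.26965037] [-0.06665073  0.68122396 -0.94334009] 12.2
```

View pics/a4.png

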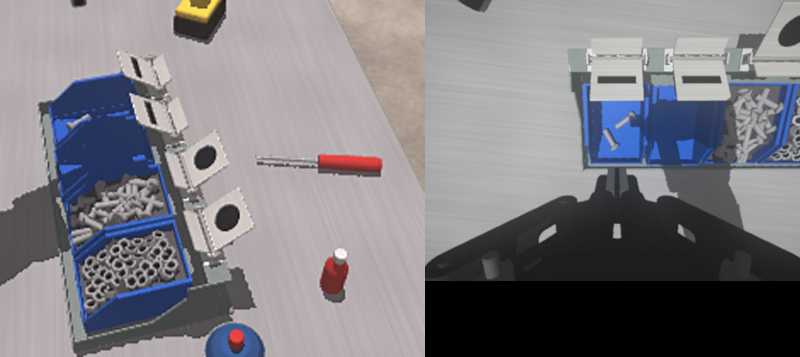

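View pics/b4.png

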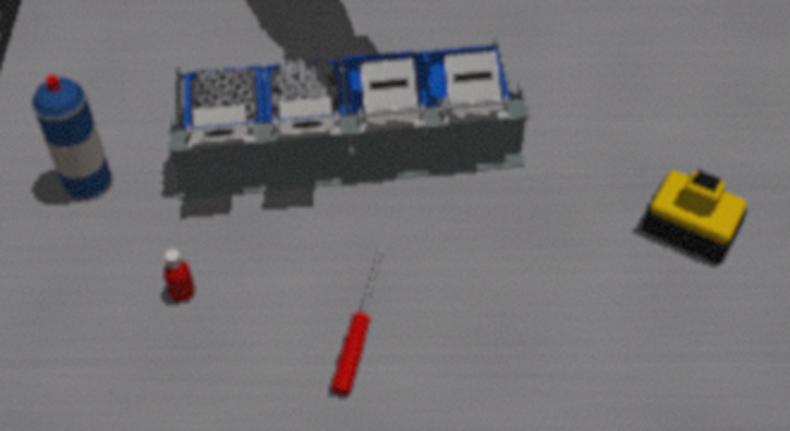

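All three views agree: nuts and bolts show the disc, empty and low show the bar, and nothing else has moved. I'll hand it in.

```bash
python3 -c "
from bench import ctrl
print(ctrl.sign_off())"
```

```text
the job is handed in; nothing more can be done
None
```

The stock tags are now set correctly, and I've handed the job in. Three tags were wrong, and I pushed each one over with the shut fingertips in an arc about its pin:
- **Bolts (full):** flipped back to show the disc.
- **Empty:** flipped forward to show the bar.
- **Low (two bolts left):** flipped forward to show the bar.

The nuts tag already showed the disc, so I left it alone.

In the last side and scene pictures, all four tags rest at their stops: disc for nuts and bolts, bar for empty and low. The wrist view agreed for the tags it could see. By eye, the bins, spray can, battery, screwdriver and threadlocker had not moved; I did not measure their positions again. The wrist force stayed about 1 N or less at every reading I took, though it was not read in the middle of the sweeps. The arm was clear of everything when I handed in at about 12 s. No check failed or disagreed.

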